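# Tidy the tea tray

## Robot

A 6-joint arm with a two-finger parallel gripper is mounted at the origin on the work surface. World frame = base frame: x ahead of the robot, y to its left, z up, the work surface at z = 0. Lengths are in m, angles in rad, forces in N, time in s.
With the tool pointing down it reaches from about 0.35 to 0.775 m from the base axis. Payload 5.5 kg.
Tool frame: the origin (TCP) lies at the very end of the fingers, on their centre line; the grasp point (between the pads) lies 19 mm behind it; y points along the fingers, x is the direction in which the jaws open and shut, and the axes are right-handed (so a half turn about y gives the same grasp; the last joint's range is limited). The gripper opens to 85 mm and grips with 20 to 120 N. Pads are 22 mm wide; open, the fingers measure 114 mm over their backs; the gripper's body (76 mm by 85 mm) begins 54 mm behind the grasp point. The pads swing forward as they close: fully open they stand 13 mm farther back than shut.
Start: joints at [-1.332, 0.313, 0.046, 1.304, 0, 1.431], TCP at [0.213, -0.534, 0.231] pointing down, gripper open.
Joint ranges: [-2.76, 2.76], [-0.86, 1.69], [-1.03, 1.26], [-2.2, 2.34], [-1.47, 1.5], [-3.14, 3.14]. Speed limits (rad/s): [2.57, 2.57, 3.14, 3.14, 3.14, 3.14].

## Interface

Orientations are given as a 3x3 rotation matrix whose columns are the frame's x, y, z axes.
In Python, from bench import r gives the robot as it stands.
- The arm moves only by the tool move_arm, never from a script. Its argument "moves" is a list of rows, each a list of 7 numbers: the shift along the world's x, y, z in units of 25 mm (1.0 is 25 mm), then the turn, a rotation vector about the world's x, y, z in units of 6 degrees (1.0 is 6 degrees), then the opening in per cent of the stroke, from 0 (shut) to 100 (fully open). A call has exactly 8 rows; each row is the pose to reach, as a shift and turn from the pose commanded when the call began; what a row does not reach only later rows make up. A row lasts 1/8 s, in which the tool goes at most 62.5 mm and 10.7 degrees, less where a joint would pass 70% of its speed; a pose out of reach is approached as far as the arm can. A call with a gripper value outside its range is refused whole. The fingers move at their own pace and stop on an object; "force" is the grip in N (left out, the last holds). Time passes only in rows, so rows that repeat a pose let the fingers close, or fill a call up. It gives the time, the measured TCP pose, the force and the opening at its end, in the units of the state.
- r.get_state(): the state, without advancing time (a new reading comes with each control period).
- r.capture(name): name is "side" or "top"; returns the picture (384x512x3 uint8, red, green, blue); there is no depth.
- r.camera_info(name): a dict with "vfov" (degrees; the focal length in pixels is half the picture's height over the tangent of half this angle, whatever the lens; pixels are square), "cx", "cy" (the principal point, pixels), "D" ([k1, k2, p1, p2, k3] as OpenCV has them; the pictures are not rectified), "position" and "rotation" of the camera in the world. Camera axes: x right, y down, z forward; pixel columns grow to the right and rows downward; lengths in m; the calibration is good to about 2 mm. A picture is of the moment at which its call begins. camera_info takes no time and is no camera call.
- r.sign_off(): hands the job in, once; it reports no verdict.
The state is a dict: "clock": time; "qpos": joint angles; "joint_velocities": joint speeds; "effort": joint torques, N m; "tool_pos": TCP position; "eef_rot": TCP orientation; "wrist_force": force on the tool from outside, world axes, zero at the start; "wrist_torque": the same for the moment, N m; "grip_width": opening from 0.0 (shut) to 1.0 (fully open).
Only numpy, scipy, OpenCV 4.12 (cv2) and the standard library are available. Lean on these libraries where they do the work, as an engineer would, in place of code of your own. Each camera call takes 0.05 s, during which the arm holds its last target.

## Task

Tidy the loose bits on the tea tray: put both white sugar lumps into the round aluminium sugar box, lay both dark tea cakes flat side by side in the terracotta dish, one not on top of the other, and lay the wooden scoop centred and lengthwise in the white oval spoon rest, top side up (which end points where does not matter). Leave the teapot, the two glasses and the canister standing where they are.

Things in the scene. Friction and masses are not known exactly. Their poses are not given: they have to be found in the camera images.
- sugar_a: White sugar lump, rigid block 26 (x) x 20 (y) x 18 mm high, 14 g. Origin at the centre of its underside, z up. The same as sugar_b. Starts anywhere in a row of five on the near half of the tray; its place in the row changes from start to start. The tray is a fixed teal painted wooden board 420 x 940 mm whose surface is 12 mm above the table (z = 0.012), with a 12 mm wide rim that reaches 26 mm above the table.
- sugar_b: The other white sugar lump, 26 (x) x 20 (y) x 18 mm high, 14 g. Origin at the centre of its underside, z up. Starts anywhere in a row of five on the near half of the tray; its place in the row changes from start to start.
- tea_a: Dark brown pressed tea cake, rigid upright disc 30 mm in diameter, 15 mm high, 12 g. Origin at the centre of its underside, z up. The same as tea_b. Starts anywhere in a row of five on the near half of the tray; its place in the row changes from start to start.
- tea_b: The other dark brown pressed tea cake, disc 30 mm in diameter, 15 mm high, 12 g. Origin at the centre of its underside, z up. Starts anywhere in a row of five on the near half of the tray; its place in the row changes from start to start.
- scoop: Pale wooden tea scoop lying on the tray, 101 mm long, 30 g: a straight square handle 12 mm wide (y) and 12 mm high from x = -50 to +20 mm, and at the +x end a round open bowl 34 mm in diameter, 14 mm high, centred at x = +34 mm. Origin on the underside, midway along its length; x along its length, z up. Best gripped across the handle at x = 0 to +5 mm. Starts anywhere in a row of five on the near half of the tray; its place in the row changes from start to start.
- sugar_box: Round open aluminium box, lid off, 116 mm outside diameter, 34 mm high, wall 3 mm, floor 4 mm thick, 0.25 kg. Origin at the centre of its underside, z up. Home of the two sugar lumps. Stands loose on the far half of the tray, left, middle or right; which of the three changes from start to start.
- tea_dish: Round shallow terracotta dish, rim 116 mm in diameter and 16 mm high, flat bottom 100 mm in diameter, wall 4 mm, floor 5 mm thick, 0.3 kg. Origin at the centre of its underside, z up. Home of the two tea cakes. Stands loose on the far half of the tray, left, middle or right; which of the three changes from start to start.
- spoon_rest: White ceramic oval spoon rest, 144 mm long (x) x 72 mm wide (y) with half-round ends, flat floor 5 mm thick, round rim 8 mm wide that reaches 13 mm above its underside all round (inside 128 x 56 mm), 0.3 kg. Origin at the centre of its underside, x along its length, z up. Home of the scoop. Stands loose on the far half of the tray, left, middle or right; which of the three changes from start to start.
- teapot: Bystander: yellow enamelled steel teapot, body 120 mm in diameter, 127 mm high, spout to its +x (to 99 mm from the axis), black handle to its -x (to 93 mm). Loose. Origin at the centre of its underside. Stands at the left end of the tray.
- glass_a: Bystander: smoky drinking glass, 62 mm rim diameter, 80 mm high, loose. Origin at the centre of its underside. Stands at the right end of the tray.
- glass_b: Bystander: the other smoky glass, 62 mm rim diameter, 80 mm high, loose, farther from the robot than glass_a. Origin at the centre of its underside.
- canister: Bystander: clear plastic canister with closed grey flip-top lid, 82 x 82 mm, 140 mm high, loose. Origin at the centre of its underside. Stands at the right near corner of the tray.
Mind the look-alikes: they are no part of the job. There is more than one size of the scoop; the one meant has the size given above.

How it is judged:
At the end, for the whole second after the job is handed in: Lumps in the box (47 mm of its axis, underside below 28 mm up). Cakes flat (0.35 rad) on the dish floor (45 mm of axis, below 12 mm). Scoop upright (0.2 rad) in the rest: middle within 15 mm, lengthwise within 0.35 rad either way, below 11 mm. Homes level (0.1 rad); all released, at rest (horizontal distance between each of sugar_a, sugar_b and sugar_box below 0.047 m and z of sugar_a in the frame of sugar_box between -0.005 and 0.028 m and z of sugar_b in the frame of sugar_box between -0.005 and 0.028 m and horizontal distance between each of tea_a, tea_b and tea_dish below 0.045 m and z of tea_a in the frame of tea_dish between -0.005 and 0.012 m and angle between each of tea_a, tea_b's own z axis and vertical below 0.35 rad and z of tea_b in the frame of tea_dish between -0.005 and 0.012 m and horizontal distance between scoop and spoon_rest below 0.015 m and angle between the x axis of scoop and the x axis of spoon_rest, either way round below 0.35 rad and z of scoop in the frame of spoon_rest between 0 and 0.011 m and angle between scoop's own z axis and vertical below 0.2 rad and angle between each of sugar_box, tea_dish, spoon_rest's own z axis and vertical below 0.1 rad and linear speed of each of sugar_a, sugar_b, tea_a, tea_b, scoop, sugar_box, tea_dish, spoon_rest below 0.02 m/s); the robot touches nothing.
It fails at once if the teapot is shifted by more than 25 mm or tipped (distance of teapot from where it was at the start of the episode above 0.025 m or angle between teapot's own z axis and vertical above 0.3 rad).
It fails at once if the first glass is shifted by more than 25 mm or tipped (distance of glass_a from where it was at the start of the episode above 0.025 m or angle between glass_a's own z axis and vertical above 0.3 rad).
It fails at once if the second glass is shifted by more than 25 mm or tipped (distance of glass_b from where it was at the start of the episode above 0.025 m or angle between glass_b's own z axis and vertical above 0.3 rad).
It fails at once if the canister is shifted by more than 25 mm or tipped (distance of canister from where it was at the start of the episode above 0.025 m or angle between canister's own z axis and vertical above 0.3 rad).
It also fails if it takes over 104 s, if anything falls off the work surface, if the arm or the gripper's body presses on something with over 40 N, if the wrist force passes 120 N, or if a joint passes its speed limit or range.

## Working session

There is one attempt and no reset: what is moved stays moved. The work goes in short steps, Python scripts to look and compute and a tool call to move; the robot and the scene stay as the last step left them, time stands still between calls to the robot, and variables do not carry over. Pictures are saved under pics/ and viewed, and the job is handed in when it is done.

Besides the shell and the picture viewer there is one more tool, called as name([rows], argument=value, ...), one row to a line, values as JSON. move_arm: Moves the arm, as the interface text tells. Its arguments: {"type":"object","properties":{"moves":{"type":"array","items":{"type":"array","items":{"type":"number"}}},"force":{"type":"number"}},"required":["moves"]}

```bash
ls; mkdir -p pics; python3 - <<'E'
from bench import r
import cv2,numpy as np
for n in("side","top"):
    i=r.camera_info(n);print(n,{k:np.round(v,4).tolist() for k,v in i.items()})
    im=r.capture(n);cv2.imwrite(f"pics/{n}0.png",im[:,:,::-1])
s=r.get_state()
for k,v in s.items():print(k,np.round(v,4).tolist())
E
```

```text
pics
side {'vfov': 46.0507, 'cx': 260.5849, 'cy': 188.0364, 'D': [-0.028, 0.0, 0.0, 0.0, 0.0], 'position': [0.4052, -1.1829, 0.8647], 'rotation': [[0.9977, -0.0462, 0.0493], [-0.0669, -0.5721, 0.8174], [-0.0095, -0.8189, -0.5739]]}
top {'vfov': 55.6651, 'cx': 258.4757, 'cy': 190.7765, 'D': [-0.0313, 0.0, 0.0, 0.0, 0.0], 'position': [0.3904, -0.0221, 0.9759], 'rotation': [[-0.0078, -0.9944, 0.1057], [-0.9996, 0.0105, 0.0252], [-0.0262, -0.1055, -0.9941]]}
clock 0.1
qpos [-1.3316, 0.314, 0.0451, 1.3036, 0.0, 1.4312]
joint_velocities [-0.0014, -0.0007, 0.0021, -0.0003, 0.0007, -0.0017]
effort [0.0015, -48.1727, 29.9243, 0.0127, -0.0002, -0.0]
tool_pos [0.2125, -0.5338, 0.2305]
eef_rot [[0.3698, -0.0004, 0.9291], [-0.9291, 0.0016, 0.3698], [-0.0017, -1.0, 0.0003]]
wrist_force [0.7137, 0.1302, 0.5544]
wrist_torque [0.0414, 0.0057, 0.0256]
grip_width 1.0017
```

View pics/top0.png

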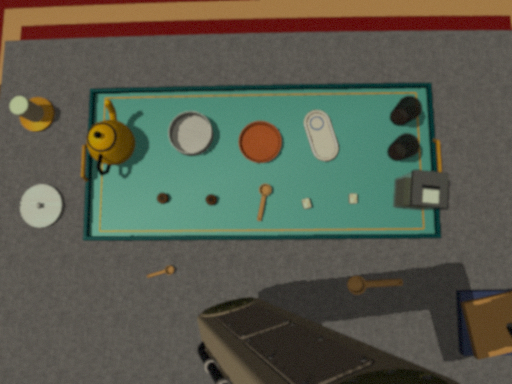

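View pics/side0.png

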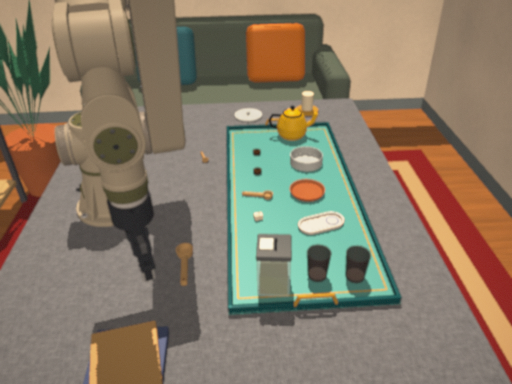

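Top view: tea cakes at about (163,198) and (211,199), sugar lumps at (307,203) and (353,198). Box at (191,133), dish at (261,142), rest at (321,135). Scoop candidates are (264,202) on the tray, (162,271) on the table and smaller, and (375,284) on the table and larger. The one on the tray should be ours, so I'll confirm its length and enlarge it.

```bash
cat > h.py <<'E'
import cv2,numpy as np
from bench import r
def cam(n):
    i=r.camera_info(n);f=192/np.tan(np.radians(i["vfov"])/2)
    return np.array([[f,0,i["cx"]],[0,f,i["cy"]],[0,0,1]]),np.array(i["D"]),np.array(i["position"]),np.array(i["rotation"])
def ray(n,p):
    K,D,c,R=cam(n);u=cv2.undistortPoints(np.array(p,float).reshape(-1,1,2),K,D).reshape(-1,2)
    return c,np.c_[u,np.ones(len(u))]@R.T
def at(n,p,z):
    c,d=ray(n,p);return c+d*((z-c[2])/d[:,2])[:,None]
def proj(n,P):
    K,D,c,R=cam(n);rv=cv2.Rodrigues(R.T)[0]
    return cv2.projectPoints(np.array(P,float).reshape(-1,1,3),rv,-R.T@c,K,D)[0].reshape(-1,2)
def tri(p,q):
    c1,d1=ray("top",p);c2,d2=ray("side",q);out=[]
    for a,b in zip(d1,d2):
        A=np.c_[a,-b];s=np.linalg.lstsq(A,c2-c1,rcond=None)[0]
        x,y=c1+a*s[0],c2+b*s[1];out.append(np.r_[(x+y)/2,np.linalg.norm(x-y)])
    return np.array(out)
E
python3 - <<'E'
import cv2
a=cv2.imread("pics/top0.png");b=cv2.imread("pics/side0.png")
cv2.imwrite("pics/t1.png",cv2.resize(a[165:230,145:365],None,fx=3.6,fy=3.6,interpolation=2))
cv2.imwrite("pics/t2.png",cv2.resize(a[100:170,160:350],None,fx=4,fy=4,interpolation=2))
cv2.imwrite("pics/s1.png",cv2.resize(b[135:260,230:360],None,fx=4.6,fy=4.6,interpolation=2))
E
```

```text
(no output)
```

View pics/t1.png

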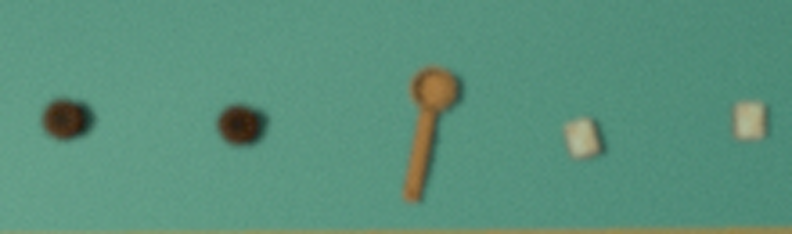

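View pics/t2.png

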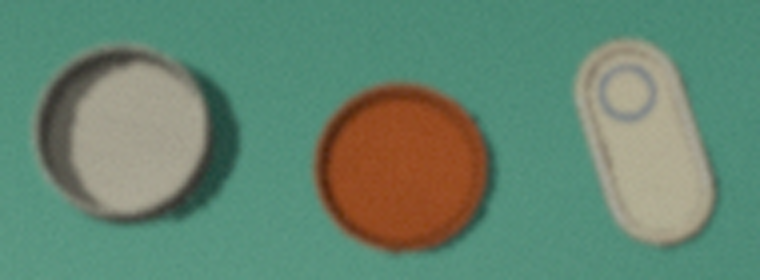

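View pics/s1.png

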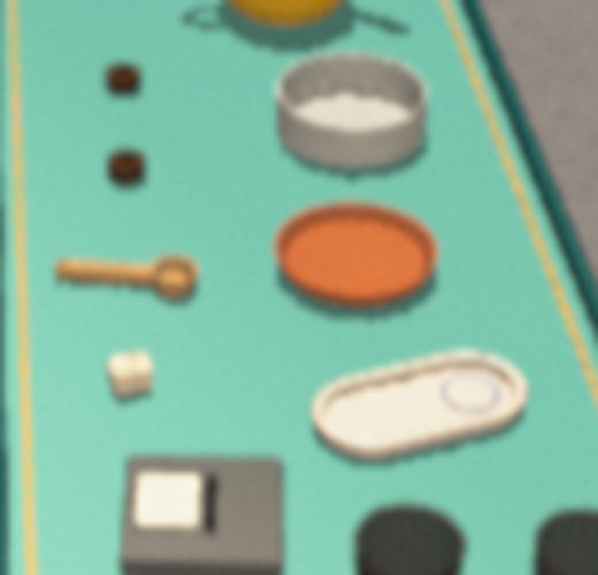

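```bash
python3 - <<'E'
from h import *
im=cv2.imread("pics/top0.png");sd=cv2.imread("pics/side0.png")
hsv=cv2.cvtColor(im,cv2.COLOR_BGR2HSV);hs=cv2.cvtColor(sd,cv2.COLOR_BGR2HSV)
for p in [(120,180),(163,198),(211,199),(264,188),(263,205),(307,203),(353,198),(185,140),(261,142),(322,140),(215,150)]:print(p,hsv[p[1],p[0]])
print('side')
for p in [(256,152),(257,170),(268,195),(258,214),(307,190),(322,224),(300,215)]:print(p,hs[p[1],p[0]])
# two-view heights: tops
c=lambda u,k,o:((np.array(u)+.5)/k-.5+np.array(o))
T=[c(u,3.6,(145,165)) for u in [(65,119),(240,125),(436,89),(583,138)]]+[c(u,4,(160,100)) for u in[(123,131),(401,166),(648,143)]]
S=[c(u,4.6,(230,135)) for u in [(124,73),(126,160),(174,274),(131,357),(351,93),(356,253),(419,402)]]
print(np.round(tri(T,S),4))
E
```

```text
(120, 180) [ 80  97 153]
(163, 198) [ 19 139  55]
(211, 199) [ 9 99 44]
(264, 188) [ 17 158 163]
(263, 205) [ 17 146 129]
(307, 203) [ 32  56 174]
(353, 198) [ 32  54 176]
(185, 140) [ 27  30 164]
(261, 142) [ 10 188 156]
(322, 140) [ 27  44 174]
(215, 150) [ 80 105 143]
side
(256, 152) [ 12 164  73]
(257, 170) [ 14 170  75]
(268, 195) [ 16 142 223]
(258, 214) [ 23  51 243]
(307, 190) [ 10 179 225]
(322, 224) [ 22  27 244]
(300, 215) [ 80  97 205]
[[ 0.4773  0.2563  0.0238  0.0029]
 [ 0.4713  0.1266  0.0244  0.0024]
 [ 0.4963 -0.0172  0.0211  0.0017]
 [ 0.4592 -0.1227  0.0327  0.0033]
 [ 0.6484  0.1808  0.0415  0.0025]
 [ 0.6261 -0.0027  0.0214  0.0009]
 [ 0.6407 -0.1683  0.0205  0.0026]]
```

```bash
cat >> h.py <<'E'
def blobs(im,roi,amin=20):
    x0,y0,x1,y1=roi;k=4
    c=cv2.resize(im[y0:y1,x0:x1],None,fx=k,fy=k,interpolation=cv2.INTER_CUBIC)
    lab=cv2.cvtColor(c,cv2.COLOR_BGR2LAB).astype(int)
    m=((lab[...,1]>118)).astype(np.uint8)
    m=cv2.morphologyEx(m,cv2.MORPH_OPEN,np.ones((3,3),np.uint8))
    cs,_=cv2.findContours(m,cv2.RETR_EXTERNAL,cv2.CHAIN_APPROX_NONE);out=[]
    for q in cs:
        if cv2.contourArea(q)<amin*k*k:continue
        out.append((q.reshape(-1,2)+.5)/k-.5+np.array([x0,y0]))
    return sorted(out,key=lambda q:q[:,0].mean())
def wrect(n,q,z):
    w=at(n,q,z)[:,:2]*1000
    return cv2.minAreaRect(w.astype(np.float32)),cv2.moments(w.astype(np.float32).reshape(-1,1,2))
E
python3 - <<'E'
from h import *
im=cv2.imread("pics/top0.png")
for q in blobs(im,(140,175,375,226)):
    for z in (.020,):
        R,m=wrect("top",q,z);print("near",np.round(q.mean(0)),np.round(R[0],1),np.round(R[1],1),round(R[2],1),'cent',round(m['m10']/m['m00'],1),round(m['m01']/m['m00'],1))
for q,z in zip(blobs(im,(160,95,350,172)),(.032,.021,.020)):
    R,m=wrect("top",q,z);print("far",np.round(q.mean(0)),np.round(R[0],1),np.round(R[1],1),round(R[2],1),'cent',round(m['m10']/m['m00'],1),round(m['m01']/m['m00'],1))
E
```

```text
near [163. 198.] [475.7 257.9] [30.5 26.7] 89.5 cent 475.9 258.0
near [211. 199.] [470.4 128.2] [30.1 26.3] 75.5 cent 470.5 128.0
near [263. 201.] [463.6  -4.3] [ 35.2 100.2] 70.8 cent 471.4 -10.1
near [307. 203.] [ 457.7 -123.7] [25.7 22.2] 12.7 cent 458.0 -123.8
near [353. 198.] [ 470.3 -245.4] [21.6 25.6] 87.9 cent 469.5 -245.2
far [191. 133.] [648.2 182.1] [122.5 118. ] 18.8 cent 648.4 181.8
far [195.  96.] [755.7 173.1] [122.7   5.7] 88.8 cent 756.1 175.9
far [245.  95.] [754.9  36. ] [149.    2.9] 88.9 cent 755.5 49.2
```

```bash
python3 - <<'E'
from h import *
im=cv2.imread("pics/top0.png")
for roi,z in (((165,102,225,165),.029),((230,110,292,172),.022),((296,100,346,170),.019)):
  for q in blobs(im,roi):
    R,m=wrect("top",q,z);print("far",np.round(q.mean(0)),np.round(R[0],1),np.round(R[1],1),round(R[2],1),'cent',round(m['m10']/m['m00'],1),round(m['m01']/m['m00'],1))
    w=at("top",q,z)[:,:2];u,s,v=np.linalg.svd(w-w.mean(0));print('pca',v[0])
q=blobs(im,(250,175,280,226))[0]
w=at("top",q,.018)[:,:2]*1000
# handle: points with x<450ish
v=None
d=np.array([.97,.2])
for _ in range(5):
    d/=np.linalg.norm(d);t=w@d;t0=t.min();h=w[(t>t0+4)&(t<t0+60)]
    u,s,vv=np.linalg.svd(h-h.mean(0));d=vv[0]*np.sign(vv[0][0])
t=w@d;n=np.array([-d[1],d[0]]);hn=h@n
bn=w[t>t.max()-30]@n
c=d*(t.min()+t.max())/2+n*(hn.min()+hn.max())/2
print('scoop dir',d,np.degrees(np.arctan2(d[1],d[0])),'len',np.ptp(t),'hw',np.ptp(hn),'bowl w',np.ptp(bn),(bn.min()+bn.max())/2-(hn.min()+hn.max())/2,'centre',c)
# look-alikes lengths
for p,q in (((149,276),(176,269)),((348,286),(403,282))):
    print(np.linalg.norm(np.diff(at("top",[p,q],.006),axis=0)))
# bystanders footprint
for n,p,z in (("canister top",(422,189),.152),("tag",(353,198),.02)):print(n,at("top",[p],z))
# residual top vs side for projection
P=[[.476,.258,.02],[.4705,.128,.02],[.458,-.124,.021],[.648,.182,.029]]
print(np.round(proj("side",P),1))
sd=cv2.imread("pics/side0.png")
for q in blobs(sd,(245,140,280,225)):print(np.round((q.min(0)+q.max(0))/2,1))
E
```

```text
far [191. 133.] [649.  182.7] [122.9 118.4] 18.8 cent 649.2 182.5
pca [-0.71114023 -0.70305019]
far [260. 142.] [624.9  -2.6] [118. 117.] 89.1 cent 624.9 -2.7
pca [-0.73398048 -0.67917056]
far [321. 135.] [ 640.8 -166.3] [144.3  73.1] 16.3 cent 640.8 -166.4
pca [-0.95974488 -0.28087322]
scoop dir [ 0.97737562 -0.21151098] -12.210914012890706 len 101.20416078896426 hw 14.466888205794021 bowl w 35.59273459944029 -0.013897594860551976 centre [462.56688907  -8.15160766]
0.0742921371784272
0.14367617881922487
canister top [[ 0.47809184 -0.37221606  0.152     ]]
tag [[ 0.47029555 -0.24604913  0.02      ]]
[[255.8 151.2]
 [256.4 170.3]
 [257.2 215.6]
 [305.3 157.8]]
[256.2 151.8]
[257. 171.]
[257.9 216. ]
[258.5 194.8]
```

Scoop candidates measured in the top view:
- (264,202): 101 mm long, 35 mm bowl. It matches the description, and the enlarged crop confirms it.
- (162,271): 74 mm, too short.
- (375,284): 144 mm, too long.

Two-view heights agree with the text to within about 5 mm. I'll start with the scoop.

move_arm([
  [1,2,0,0,0,0,60],
  [2.5,4.2,0,0,0,-1,40],
  [3.8,6.3,0,0,0,-2,40],
  [5.1,8.4,-0.5,0,0,-3,40],
  [6.3,10.5,-1,0,0,-4,40],
  [7.6,12.6,-1,0,0,-5,40],
  [8.8,14.7,-1,0,0,-5.65,40],
  [9.5,16.8,-1,0,0,-5.65,40],
], force=30)

```text
clock: 1.1
tool_pos: [0.451, -0.1123, 0.206]
eef_rot: [[-0.211, 0.0, 0.977], [-0.977, -0.0, -0.211], [0.0, -1.0, 0.0]]
wrist_force: [0.7, 0.0, -0.4]
grip_width: 0.4
```

```bash
cat > st.py <<'E'
from bench import r
import numpy as np,sys
s=r.get_state();p=s["tool_pos"];R=np.array(s["eef_rot"])
print('t',round(s["clock"],2),'tcp',np.round(p,4),'jaw',round(np.degrees(np.arctan2(R[1,0],R[0,0])),1),'down',np.round(R[:,1],3),'grip',round(s["grip_width"],3),'F',np.round(s["wrist_force"],1),'q',np.round(s["qpos"],2))
if len(sys.argv)>3:
    t=np.array([float(x) for x in sys.argv[1:4]]);print('shift units',np.round((t-p)/.025,2))
E
python3 st.py .4655 -.0088 .019
```

```text
t 1.1 tcp [ 0.451  -0.1123  0.206 ] jaw -102.2 down [ 0. -0. -1.] grip 0.4 F [ 0.7  0.  -0.4] q [-0.42  0.11 -0.27  1.19 -0.    2.94]
shift units [ 0.58  4.14 -7.48]
```

Joint 6 would run out of range for this grasp, so I'll take the half-turn-equivalent one.

move_arm([
  [0.1,0.5,0,0,0,1.7,40],
  [0.2,1,0,0,0,3.4,40],
  [0.3,1.5,0,0,0,5.1,40],
  [0.4,2,0,0,0,6.8,40],
  [0.45,2.5,0,0,0,8.5,40],
  [0.5,3,0,0,0,10.2,40],
  [0.55,3.6,0,0,0,11.9,40],
  [0.58,4.14,0,0,0,13.6,40],
])

```text
clock: 2.1
tool_pos: [0.4643, -0.0102, 0.2059]
eef_rot: [[0.938, -0.001, 0.346], [-0.346, 0.0, 0.938], [-0.001, -1.0, -0.0]]
wrist_force: [0.5, -0.5, 0.5]
grip_width: 0.4
```

move_arm([
  [0,0,0,0,0,1.7,40],
  [0,0,0,0,0,3.4,40],
  [0,0,-0.5,0,0,5.1,40],
  [0,0,-1,0,0,6.8,40],
  [0,0,-1.5,0,0,8.5,40],
  [0,0,-2.2,0,0,10.2,40],
  [0,0,-3,0,0,11.9,40],
  [0,0,-3.8,0,0,13.6,40],
])

```text
clock: 3.1
tool_pos: [0.4643, -0.0107, 0.1105]
eef_rot: [[0.48, -0.0, -0.877], [0.877, 0.0, 0.48], [-0.0, -1.0, 0.001]]
wrist_force: [0.6, -0.3, -0.2]
grip_width: 0.398
```

```bash
python3 st.py .4655 -.0088 .019
```

```text
t 3.1 tcp [ 0.4643 -0.0107  0.1105] jaw 61.3 down [-0.  0. -1.] grip 0.398 F [ 0.6 -0.3 -0.2] q [-0.2   0.18 -0.44  0.95  0.    0.3 ]
shift units [ 0.05  0.08 -3.66]
```

move_arm([
  [0.05,0.08,0,0,0,1.5,40],
  [0.05,0.08,-0.8,0,0,2.75,40],
  [0.05,0.08,-1.6,0,0,2.75,40],
  [0.05,0.08,-2.4,0,0,2.75,40],
  [0.05,0.08,-3.1,0,0,2.75,40],
  [0.05,0.08,-3.66,0,0,2.75,40],
  [0.05,0.08,-3.66,0,0,2.75,40],
  [0.05,0.08,-3.66,0,0,2.75,40],
])

```text
clock: 4.1
tool_pos: [0.4662, -0.0089, 0.0202]
eef_rot: [[0.216, 0.0, -0.976], [0.976, -0.0, 0.216], [0.0, -1.0, -0.0]]
wrist_force: [-0.6, 0.1, -0.4]
grip_width: 0.4
```

```bash
python3 st.py .4655 -.0088 .019; python3 - <<'E'
from h import *
a=r.capture("side")[:,:,::-1]
cv2.imwrite("pics/s2.png",cv2.resize(a[110:260,180:340],None,fx=4,fy=4,interpolation=2))
E
```

```text
t 4.1 tcp [ 0.4662 -0.0089  0.0202] jaw 77.5 down [ 0. -0. -1.] grip 0.4 F [-0.6  0.1 -0.4] q [-0.19  0.29 -0.56  0.72  0.    0.03]
shift units [-0.03  0.   -0.05]
```

View pics/s2.png

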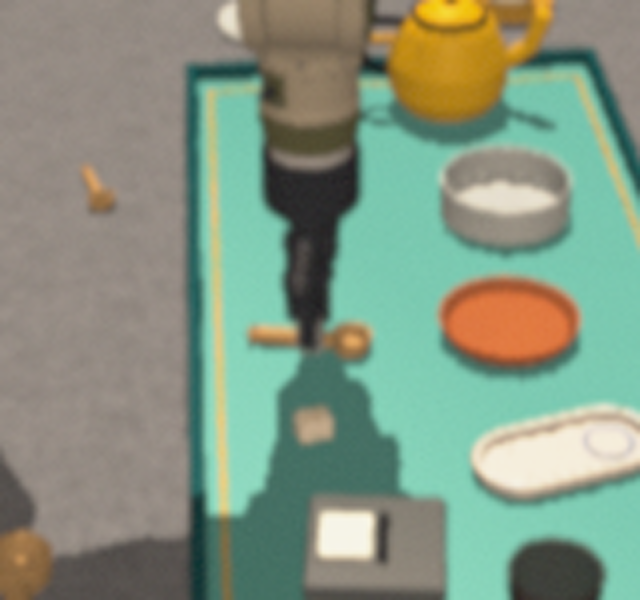

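The fingers straddle the handle just behind the bowl, at crop (312,335). I'll close and lift.

move_arm([
  [0,0,0,0,0,0,5],
  [0,0,0,0,0,0,5],
  [0,0,0,0,0,0,5],
  [0,0,0,0,0,0,5],
  [0,0,0.4,0,0,0,5],
  [0,0,1,0,0,0,5],
  [0,0,2,0,0,0,5],
  [0,0,3,0,0,0,5],
])

```text
clock: 5.15
tool_pos: [0.4656, -0.0087, 0.0958]
eef_rot: [[0.216, -0.001, -0.976], [0.976, 0.0, 0.216], [0.0, -1.0, 0.001]]
wrist_force: [0.8, 0.1, -1.5]
grip_width: 0.125
```

```bash
python3 st.py .640 -.166 .1; python3 - <<'E'
from h import *
a=r.capture("side")[:,:,::-1]
cv2.imwrite("pics/s3.png",cv2.resize(a[110:260,180:340],None,fx=4,fy=4,interpolation=2))
E
```

```text
t 5.15 tcp [ 0.4656 -0.0087  0.0958] jaw 77.5 down [-0.001  0.    -1.   ] grip 0.125 F [ 0.8  0.1 -1.5] q [-0.19  0.19 -0.46  0.92  0.    0.03]
shift units [ 6.98 -6.29  0.17]
```

View pics/s3.png

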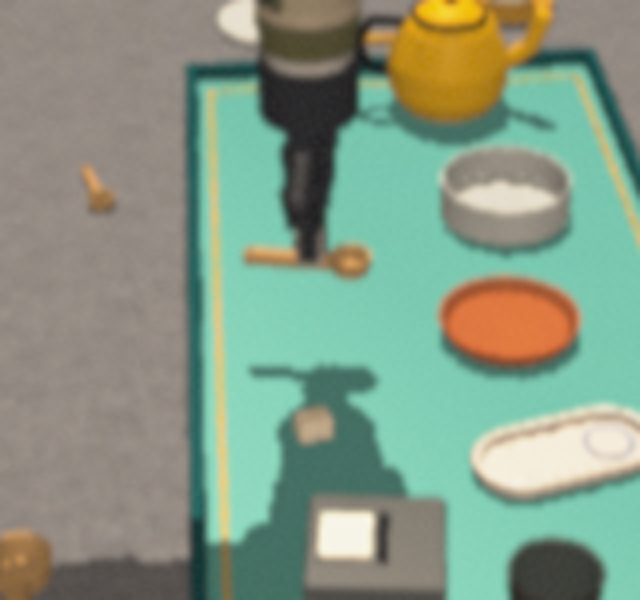

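Lift is good and the scoop hangs level at crop (310,258). Next, move over the rest.

move_arm([
  [0.6,-0.5,0.3,0,0,0.6,5],
  [1.8,-1.5,0.3,0,0,1.4,5],
  [3,-2.6,0.3,0,0,2.2,5],
  [4.2,-3.7,0.3,0,0,3,5],
  [5.4,-4.8,0.3,0,0,3.8,5],
  [6.5,-5.7,0.3,0,0,4.5,5],
  [7.12,-6.28,0.3,0,0,4.8,5],
  [7.12,-6.28,0.3,0,0,4.8,5],
])

```text
clock: 6.2
tool_pos: [0.6445, -0.1669, 0.1016]
eef_rot: [[-0.279, -0.0, -0.96], [0.96, 0.0, -0.279], [0.0, -1.0, 0.0]]
wrist_force: [0.3, 0.1, -0.8]
grip_width: 0.125
```

```bash
python3 st.py .6437 -.1656 .0262; python3 - <<'E'
from h import *
a=r.capture("side")[:,:,::-1];b=r.capture("top")[:,:,::-1]
cv2.imwrite("pics/s4.png",np.hstack([cv2.resize(a[150:250,260:360],(400,400)),cv2.resize(b[90:190,270:370],(400,400))]))
E
```

```text
t 6.2 tcp [ 0.6445 -0.1669  0.1016] jaw 106.2 down [-0.  0. -1.] grip 0.125 F [ 0.3  0.1 -0.8] q [-0.37  0.55  0.08  1.11  0.   -0.66]
shift units [-0.03  0.05 -3.02]
```

View pics/s4.png

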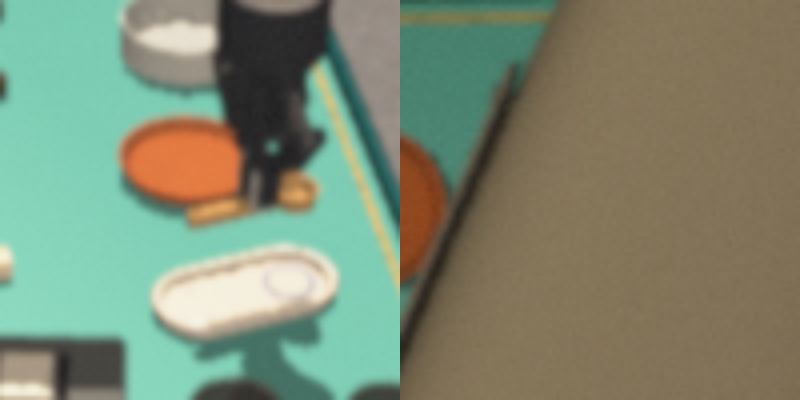

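The scoop is parallel to the rest, which is directly below it. I'll lower it.

move_arm([
  [-0.03,0.05,-0.6,0,0,0,5],
  [-0.03,0.05,-1.3,0,0,0,5],
  [-0.03,0.05,-2,0,0,0,5],
  [-0.03,0.05,-2.5,0,0,0,5],
  [-0.03,0.05,-2.8,0,0,0,5],
  [-0.03,0.05,-3.02,0,0,0,5],
  [-0.03,0.05,-3.02,0,0,0,5],
  [-0.03,0.05,-3.02,0,0,0,5],
])

```text
clock: 7.3
tool_pos: [0.6435, -0.1647, 0.0274]
eef_rot: [[-0.281, 0.001, -0.96], [0.96, -0.0, -0.281], [-0.0, -1.0, -0.001]]
wrist_force: [0.7, -0.1, 0.6]
grip_width: 0.122
```

```bash
python3 st.py .6437 -.1656 .0262; python3 - <<'E'
from h import *
a=r.capture("side")[:,:,::-1]
cv2.imwrite("pics/s5.png",cv2.resize(a[150:250,260:360],(600,600)))
E
```

```text
t 7.3 tcp [ 0.6435 -0.1647  0.0274] jaw 106.3 down [ 0.001 -0.    -1.   ] grip 0.122 F [ 0.7 -0.1  0.6] q [-0.37  0.6  -0.02  0.95  0.   -0.66]
shift units [ 0.01 -0.04 -0.05]
```

View pics/s5.png

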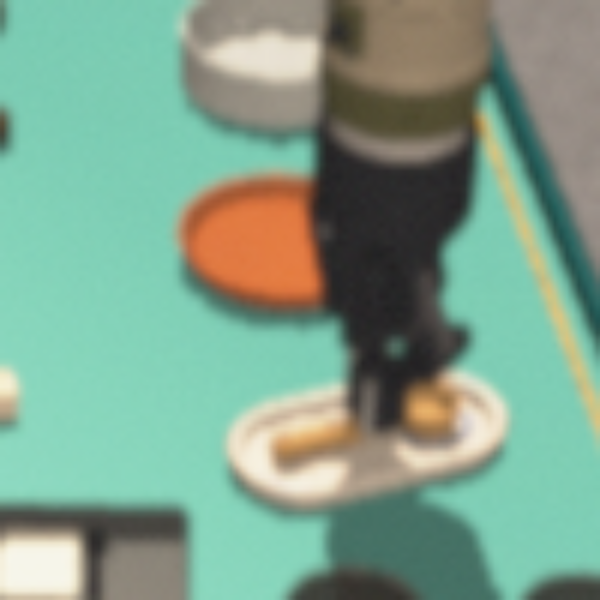

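The scoop is inside the rest's rim. I'll lower it another millimetre, open a little and rise.

move_arm([
  [0,0,-0.05,0,0,0,5],
  [0,0,-0.05,0,0,0,27],
  [0,0,-0.05,0,0,0,27],
  [0,0,-0.05,0,0,0,27],
  [0,0,0.4,0,0,0,27],
  [0,0,1.2,0,0,0,27],
  [0,0,2.5,0,0,0,27],
  [0,0,4,0,0,0,40],
])

```text
clock: 8.35
tool_pos: [0.6429, -0.1644, 0.1281]
eef_rot: [[-0.281, -0.0, -0.96], [0.96, 0.0, -0.281], [0.0, -1.0, 0.0]]
wrist_force: [1.1, -0.2, -0.5]
grip_width: 0.399
```

```bash
python3 st.py .458 -.124 .1; python3 - <<'E'
from h import *
a=r.capture("side")[:,:,::-1]
cv2.imwrite("pics/s6.png",cv2.resize(a[150:250,260:360],(600,600)))
E
```

```text
t 8.35 tcp [ 0.6429 -0.1644  0.1281] jaw 106.3 down [-0.  0. -1.] grip 0.399 F [ 1.1 -0.2 -0.5] q [-0.37  0.53  0.12  1.16  0.   -0.66]
shift units [-7.39  1.62 -1.12]
```

View pics/s6.png

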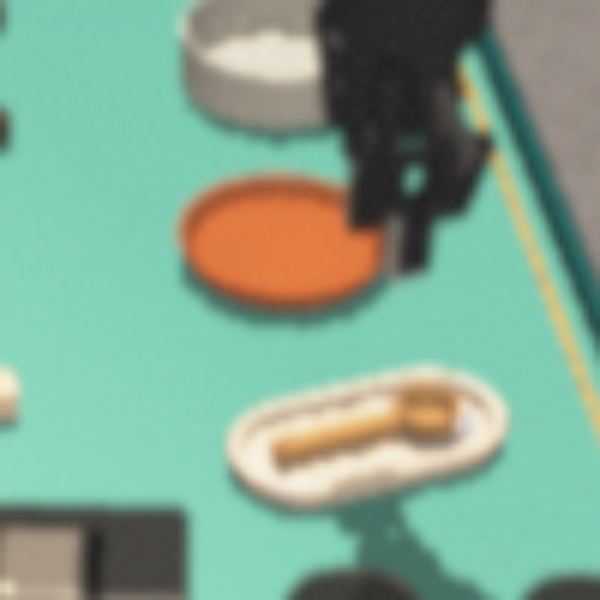

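The scoop rests centred, at crop (370,420). Next is sugar lump 1.

move_arm([
  [-1.4,0.3,0,0,0,-0.6,50],
  [-3.2,0.7,0,0,0,-0.6,50],
  [-5,1.1,0,0,0,-0.6,50],
  [-6.6,1.45,0,0,0,-0.6,50],
  [-7.39,1.62,-0.4,0,0,-0.6,50],
  [-7.39,1.62,-1.4,0,0,-0.6,50],
  [-7.39,1.62,-2,0,0,-0.6,50],
  [-7.39,1.62,-2,0,0,-0.6,50],
])

```text
clock: 9.4
tool_pos: [0.4579, -0.1238, 0.0762]
eef_rot: [[-0.22, -0.002, -0.976], [0.976, 0.001, -0.22], [0.001, -1.0, 0.001]]
wrist_force: [-0.6, -0.9, -0.8]
grip_width: 0.501
```

```bash
python3 st.py .458 -.124 .016
```

```text
t 9.4 tcp [ 0.4579 -0.1238  0.0762] jaw 102.7 down [-0.002  0.001 -1.   ] grip 0.501 F [-0.6 -0.9 -0.8] q [-0.43  0.23 -0.47  0.87  0.   -0.66]
shift units [ 0.   -0.01 -2.41]
```

move_arm([
  [0,0,-0.8,0,0,0,50],
  [0,0,-1.6,0,0,0,50],
  [0,0,-2.2,0,0,0,50],
  [0,0,-2.41,0,0,0,50],
  [0,0,-2.41,0,0,0,50],
  [0,0,-2.41,0,0,0,14],
  [0,0,-2.41,0,0,0,14],
  [0,0,-2.41,0,0,0,14],
])

```text
clock: 10.4
tool_pos: [0.4592, -0.1244, 0.0174]
eef_rot: [[-0.22, 0.002, -0.976], [0.976, -0.001, -0.22], [-0.001, -1.0, -0.002]]
wrist_force: [-0.2, 0.9, 5.2]
grip_width: 0.224
```

```bash
python3 st.py .669 .1825 .024
```

```text
t 10.4 tcp [ 0.4592 -0.1244  0.0174] jaw 102.7 down [ 0.002 -0.001 -1.   ] grip 0.224 F [-0.2  0.9  5.2] q [-0.43  0.3  -0.54  0.72  0.   -0.66]
shift units [ 8.39 12.28  0.26]
```

move_arm([
  [0,0,1,0,0,0,14],
  [0,0,2.5,0,0,0,14],
  [0.8,1.2,4,0,0,-0.5,14],
  [1.9,2.8,4,0,0,-1,14],
  [3,4.4,4,0,0,-1.5,14],
  [4.1,6,4,0,0,-2.1,14],
  [5.2,7.6,4,0,0,-2.1,14],
  [6.3,9.2,4,0,0,-2.1,14],
])

```text
clock: 11.4
tool_pos: [0.6164, 0.1074, 0.1163]
eef_rot: [[-0.002, -0.0, -1.0], [1.0, -0.0, -0.002], [-0.0, -1.0, 0.0]]
wrist_force: [0.2, -0.3, -0.1]
grip_width: 0.22
```

move_arm([
  [1,1.5,0,0,0,0,14],
  [1.8,2.7,0,0,0,0,14],
  [2.09,3.08,0,0,0,0,14],
  [2.09,3.08,0,0,0,0,14],
  [2.09,3.08,-1,0,0,0,14],
  [2.09,3.08,-2,0,0,0,14],
  [2.09,3.08,-2,0,0,0,14],
  [2.09,3.08,-2,0,0,0,14],
])

```text
clock: 12.4
tool_pos: [0.6683, 0.1821, 0.0677]
eef_rot: [[-0.001, 0.001, -1.0], [1.0, 0.0, -0.001], [0.0, -1.0, -0.001]]
wrist_force: [-0.0, 0.0, 0.4]
grip_width: 0.225
```

```bash
python3 st.py .669 .1825 .0245; python3 - <<'E'
from h import *
a=r.capture("side")[:,:,::-1]
cv2.imwrite("pics/s7.png",cv2.resize(a[90:240,230:380],(600,600)))
E
```

```text
t 12.4 tcp [0.6683 0.1821 0.0677] jaw 90.0 down [ 0.001  0.    -1.   ] grip 0.225 F [-0.   0.   0.4] q [ 0.15  0.62  0.12  1.07 -0.    0.15]
shift units [ 0.03  0.02 -1.73]
```

View pics/s7.png

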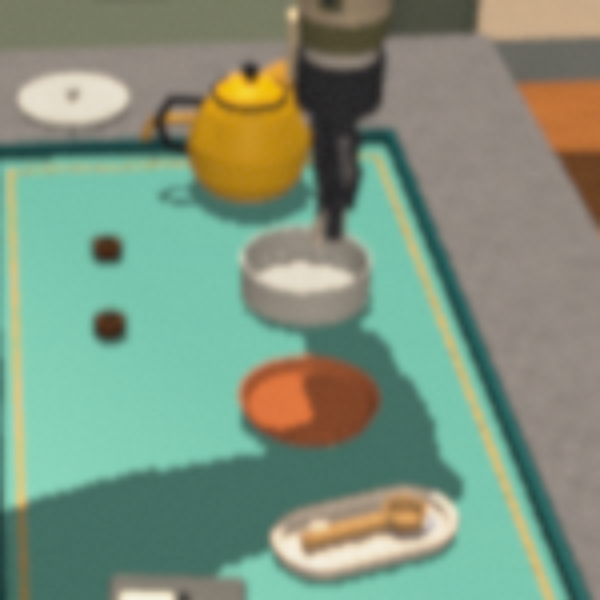

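move_arm([
  [0,0,-0.8,0,0,0,14],
  [0,0,-1.5,0,0,0,14],
  [0,0,-1.73,0,0,0,14],
  [0,0,-1.73,0,0,0,14],
  [0,0,-1.73,0,0,0,42],
  [0,0,-1.73,0,0,0,42],
  [0,0,-0.5,0,0,0,42],
  [0,0,1,0,0,0,42],
])

```text
clock: 13.45
tool_pos: [0.6675, 0.1829, 0.0917]
eef_rot: [[-0.002, -0.002, -1.0], [1.0, -0.0, -0.002], [-0.0, -1.0, 0.002]]
wrist_force: [-0.3, 0.3, -0.1]
grip_width: 0.424
```

```bash
python3 st.py .4705 -.2455 .1; python3 - <<'E'
from h import *
a=r.capture("side")[:,:,::-1]
cv2.imwrite("pics/s8.png",cv2.resize(a[90:240,230:380],(600,600)))
E
```

```text
t 13.45 tcp [0.6675 0.1829 0.0917] jaw 90.1 down [-0.002 -0.    -1.   ] grip 0.424 F [-0.3  0.3 -0.1] q [0.15 0.61 0.16 1.12 0.   0.15]
shift units [ -7.88 -17.13   0.33]
```

View pics/s8.png

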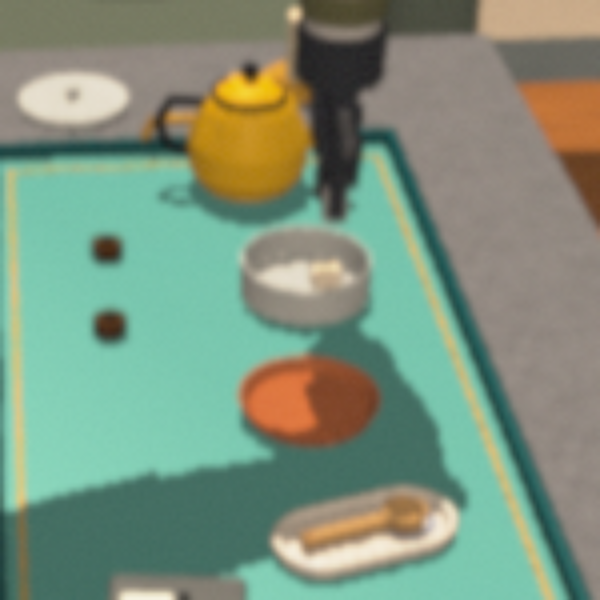

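Sugar 1 is in the box, at crop (325,270). Next is the left tea cake.

move_arm([
  [0,0,0.8,0,0,0,55],
  [-1,0.4,1,0,0,0,60],
  [-2.7,1.05,1,0,0,0,60],
  [-4.4,1.7,1,0,0,0,60],
  [-6.1,2.4,1,0,0,0,60],
  [-7.66,3,0.5,0,0,0,60],
  [-7.66,3,-0.5,0,0,0,60],
  [-7.66,3,-1,0,0,0,60],
])

```text
clock: 14.5
tool_pos: [0.4761, 0.2582, 0.0662]
eef_rot: [[-0.003, 0.0, -1.0], [1.0, 0.0, -0.003], [0.0, -1.0, -0.0]]
wrist_force: [0.3, 0.2, 0.3]
grip_width: 0.598
```

```bash
python3 st.py .476 .258 .0175
```

```text
t 14.5 tcp [0.4761 0.2582 0.0662] jaw 90.2 down [ 0.  0. -1.] grip 0.598 F [0.3 0.2 0.3] q [ 0.35  0.36 -0.32  0.9   0.    0.35]
shift units [-0.   -0.01 -1.95]
```

move_arm([
  [0,0,-0.8,0,0,0,60],
  [0,0,-1.6,0,0,0,60],
  [0,0,-2,0,0,0,60],
  [0,0,-2,0,0,0,60],
  [0,0,-2,0,0,0,28],
  [0,0,-2,0,0,0,28],
  [0,0,-2,0,0,0,28],
  [0,0,-2,0,0,0,28],
])

```text
clock: 15.5
tool_pos: [0.4776, 0.2583, 0.0176]
eef_rot: [[-0.002, 0.002, -1.0], [1.0, 0.001, -0.002], [0.001, -1.0, -0.002]]
wrist_force: [0.3, 0.2, 5.9]
grip_width: 0.328
```

```bash
python3 st.py .645 -.0027 .1
```

```text
t 15.5 tcp [0.4776 0.2583 0.0176] jaw 90.1 down [ 0.002  0.001 -1.   ] grip 0.328 F [0.3 0.2 5.9] q [ 0.35  0.41 -0.37  0.78 -0.    0.35]
shift units [  6.7  -10.44   3.3 ]
```

move_arm([
  [0,0,1,0,0,0,28],
  [0,0,2.4,0,0,0,28],
  [1,-1.5,3.3,0,0,0,28],
  [2.2,-3.4,3.3,0,0,0,28],
  [3.4,-5.3,3.3,0,0,0,28],
  [4.6,-7.2,3.3,0,0,0,28],
  [5.8,-9,3.3,0,0,0,28],
  [6.7,-10.44,3.3,0,0,0,28],
])

```text
clock: 16.5
tool_pos: [0.6449, -0.005, 0.0986]
eef_rot: [[-0.001, -0.0, -1.0], [1.0, 0.0, -0.001], [0.0, -1.0, 0.0]]
wrist_force: [-0.3, 0.8, 0.1]
grip_width: 0.333
```

```bash
python3 st.py .645 -.0027 .024; python3 - <<'E'
from h import *
a=r.capture("side")[:,:,::-1]
cv2.imwrite("pics/s9.png",cv2.resize(a[130:230,260:360],(600,600)))
E
```

```text
t 16.5 tcp [ 0.6449 -0.005   0.0986] jaw 90.0 down [-0.  0. -1.] grip 0.333 F [-0.3  0.8  0.1] q [-0.13  0.51  0.01  1.07  0.   -0.13]
shift units [ 0.01  0.09 -2.99]
```

View pics/s9.png

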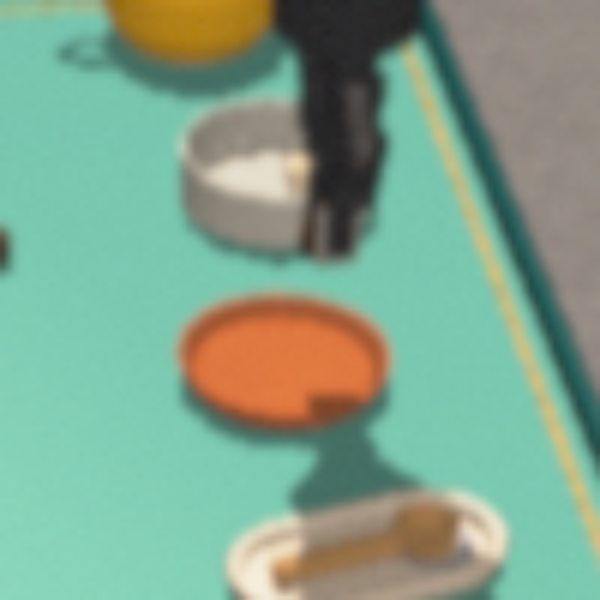

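move_arm([
  [0,0.05,-0.8,0,0,0,28],
  [0,0.05,-1.7,0,0,0,28],
  [0,0.05,-2.5,0,0,0,28],
  [0,0.05,-3,0,0,0,28],
  [0,0.05,-3,0,0,0,28],
  [0,0.05,-3.03,0,0,0,28],
  [0,0.05,-3.03,0,0,0,45],
  [0,0.05,-3.03,0,0,0,45],
])

```text
clock: 17.55
tool_pos: [0.6446, -0.0019, 0.024]
eef_rot: [[-0.002, 0.001, -1.0], [1.0, -0.0, -0.002], [-0.0, -1.0, -0.001]]
wrist_force: [0.0, -1.2, 0.2]
grip_width: 0.454
```

move_arm([
  [0,0,0.5,0,0,0,45],
  [0,0,1.4,0,0,0,45],
  [0,0,2.5,0,0,0,45],
  [-1,0.8,3.3,0,0,0,60],
  [-2.7,2.1,3.3,0,0,0,60],
  [-4.4,3.4,3.3,0,0,0,60],
  [-6,4.6,3.3,0,0,0,60],
  [-6.98,5.3,3.3,0,0,0,60],
])

```text
clock: 18.55
tool_pos: [0.4678, 0.1319, 0.1069]
eef_rot: [[-0.003, 0.001, -1.0], [1.0, 0.0, -0.003], [0.0, -1.0, -0.001]]
wrist_force: [-0.2, -0.3, 0.3]
grip_width: 0.6
```

```bash
python3 st.py .4705 .128 .0165; python3 - <<'E'
from h import *
a=r.capture("side")[:,:,::-1]
cv2.imwrite("pics/s10.png",cv2.resize(a[130:230,260:360],(600,600)))
E
```

```text
t 18.55 tcp [0.4678 0.1319 0.1069] jaw 90.2 down [ 0.001  0.    -1.   ] grip 0.6 F [-0.2 -0.3  0.3] q [ 0.11  0.22 -0.4   0.95  0.    0.11]
shift units [ 0.11 -0.16 -3.62]
```

View pics/s10.png

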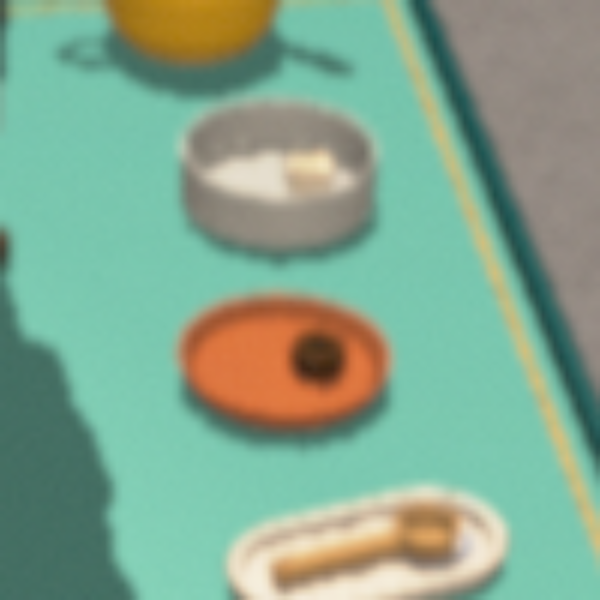

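Cake 1 is flat on the right side of the dish, at crop (318,358). Next, cake 2.

move_arm([
  [0.05,-0.06,-0.5,0,0,0,60],
  [0.05,-0.06,-1.5,0,0,0,60],
  [0.05,-0.06,-2.5,0,0,0,60],
  [0.05,-0.06,-3.3,0,0,0,60],
  [0.05,-0.06,-3.6,0,0,0,60],
  [0.05,-0.06,-3.6,0,0,0,60],
  [0.05,-0.06,-3.6,0,0,0,28],
  [0.05,-0.06,-3.6,0,0,0,28],
])

```text
clock: 19.6
tool_pos: [0.472, 0.1292, 0.0168]
eef_rot: [[-0.002, 0.002, -1.0], [1.0, 0.0, -0.002], [0.0, -1.0, -0.002]]
wrist_force: [-0.2, -1.1, 1.2]
grip_width: 0.328
```

```bash
python3 st.py .604 -.0027 .1
```

```text
t 19.6 tcp [0.472  0.1292 0.0168] jaw 90.1 down [ 0.002  0.    -1.   ] grip 0.328 F [-0.2 -1.1  1.2] q [ 0.1   0.33 -0.51  0.73 -0.    0.1 ]
shift units [ 5.28 -5.28  3.33]
```

move_arm([
  [0,0,0.7,0,0,0,28],
  [0,0,2,0,0,0,28],
  [0.8,-0.8,3.3,0,0,0,28],
  [2,-2,3.3,0,0,0,28],
  [3.2,-3.2,3.3,0,0,0,28],
  [4.4,-4.4,3.3,0,0,0,28],
  [5.38,-5.28,3.3,0,0,0,28],
  [5.38,-5.28,3.3,0,0,0,28],
])

```text
clock: 20.6
tool_pos: [0.6073, -0.0046, 0.0986]
eef_rot: [[0.001, 0.002, -1.0], [1.0, -0.0, 0.001], [-0.0, -1.0, -0.002]]
wrist_force: [0.2, 0.1, -0.3]
grip_width: 0.331
```

```bash
python3 st.py .6065 -.0027 .0235; python3 - <<'E'
from h import *
a=r.capture("side")[:,:,::-1]
cv2.imwrite("pics/s11.png",cv2.resize(a[130:230,260:360],(600,600)))
E
```

```text
t 20.6 tcp [ 0.6073 -0.0046  0.0986] jaw 90.0 down [ 0.002 -0.    -1.   ] grip 0.331 F [ 0.2  0.1 -0.3] q [-0.14  0.44 -0.1   1.03 -0.   -0.14]
shift units [-0.03  0.08 -3.  ]
```

View pics/s11.png

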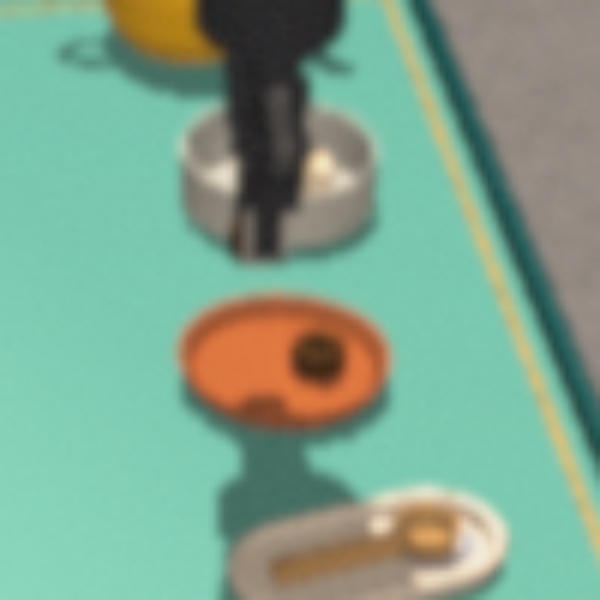

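move_arm([
  [0,0.05,-0.8,0,0,0,28],
  [0,0.05,-1.7,0,0,0,28],
  [0,0.05,-2.5,0,0,0,28],
  [0,0.05,-3,0,0,0,28],
  [0,0.05,-3.03,0,0,0,28],
  [0,0.05,-3.05,0,0,0,28],
  [0,0.05,-3.05,0,0,0,45],
  [0,0.05,-3.05,0,0,0,45],
])

```text
clock: 21.65
tool_pos: [0.6057, -0.0016, 0.0226]
eef_rot: [[-0.002, 0.001, -1.0], [1.0, 0.0, -0.002], [0.0, -1.0, -0.001]]
wrist_force: [-0.0, 0.2, 0.1]
grip_width: 0.45
```

move_arm([
  [0,0,0.5,0,0,0,45],
  [0,0,1.5,0,0,0,45],
  [-0.4,-0.8,3,0,0,0,45],
  [-1.3,-2.4,4,0,0,0,45],
  [-2.2,-4,4,0,0,0,45],
  [-3.2,-5.8,4,0,0,0,45],
  [-4.2,-7.5,4,0,0,0,45],
  [-5.1,-9.2,4,0,0,0,45],
])

```text
clock: 22.65
tool_pos: [0.4772, -0.233, 0.1233]
eef_rot: [[-0.002, 0.001, -1.0], [1.0, -0.001, -0.002], [-0.001, -1.0, -0.001]]
wrist_force: [0.4, -0.1, 0.9]
grip_width: 0.452
```

```bash
python3 st.py .4700 -.2454 .0175; python3 - <<'E'
from h import *
a=r.capture("side")[:,:,::-1]
cv2.imwrite("pics/s12.png",cv2.resize(a[130:230,260:360],(600,600)))
E
```

```text
t 22.65 tcp [ 0.4772 -0.233   0.1233] jaw 90.1 down [ 0.001 -0.001 -1.   ] grip 0.452 F [ 0.4 -0.1  0.9] q [-0.61  0.29 -0.26  1.02  0.   -0.61]
shift units [-0.29 -0.5  -4.23]
```

View pics/s12.png

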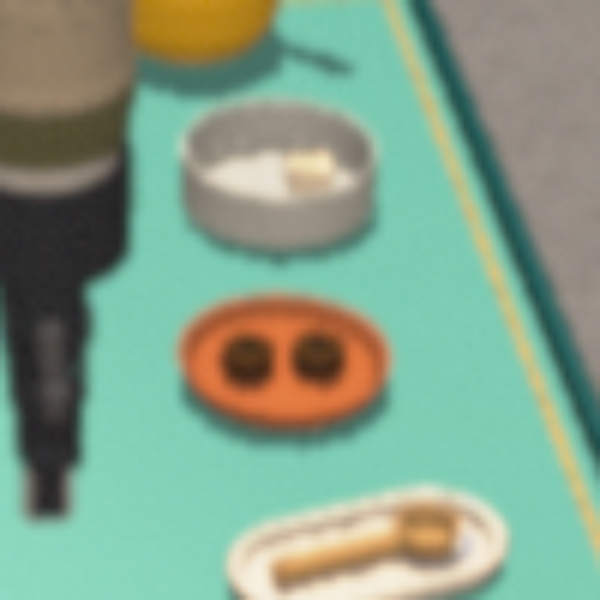

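Both cakes lie flat side by side, at crop (247,358) and (318,358). Last is sugar lump 2, beside the canister.

move_arm([
  [-0.33,-0.55,0,0,0,-0.35,45],
  [-0.33,-0.55,-1,0,0,-0.35,45],
  [-0.33,-0.55,-2,0,0,-0.35,45],
  [-0.33,-0.55,-3,0,0,-0.35,45],
  [-0.33,-0.55,-3.8,0,0,-0.35,45],
  [-0.33,-0.55,-4.22,0,0,-0.35,45],
  [-0.33,-0.55,-4.22,0,0,-0.35,45],
  [-0.33,-0.55,-4.22,0,0,-0.35,14],
])

```text
clock: 23.7
tool_pos: [0.4703, -0.2455, 0.0174]
eef_rot: [[0.035, 0.001, -0.999], [0.999, -0.001, 0.035], [-0.001, -1.0, -0.001]]
wrist_force: [0.3, -0.8, -0.0]
grip_width: 0.252
```

move_arm([
  [0,0,0,0,0,0,14],
  [0,0,0,0,0,0,14],
  [0,0,0,0,0,0,14],
  [0,0,0.5,0,0,0,14],
  [0,0,1.3,0,0,0,14],
  [0,0,2.3,0,0,0,14],
  [0,0,3.3,0,0,0,14],
  [0,0,4,0,0,0,14],
])

```text
clock: 24.7
tool_pos: [0.4698, -0.2455, 0.1184]
eef_rot: [[0.035, 0.001, -0.999], [0.999, -0.001, 0.035], [-0.001, -1.0, -0.001]]
wrist_force: [-0.1, 0.3, -0.2]
grip_width: 0.224
```

```bash
python3 st.py .629 .1825 .1; python3 - <<'E'
from h import *
a=r.capture("side")[:,:,::-1];b=r.capture("top")[:,:,::-1]
cv2.imwrite("pics/s13.png",np.hstack([cv2.resize(a[150:270,210:330],(400,400)),cv2.resize(b[150:250,300:400],(400,400))]))
E
```

```text
t 24.7 tcp [ 0.4698 -0.2455  0.1184] jaw 88.0 down [ 0.001 -0.001 -1.   ] grip 0.224 F [-0.1  0.3 -0.2] q [-0.63  0.29 -0.27  1.01  0.   -0.6 ]
shift units [ 6.37 17.12 -0.73]
```

View pics/s13.png

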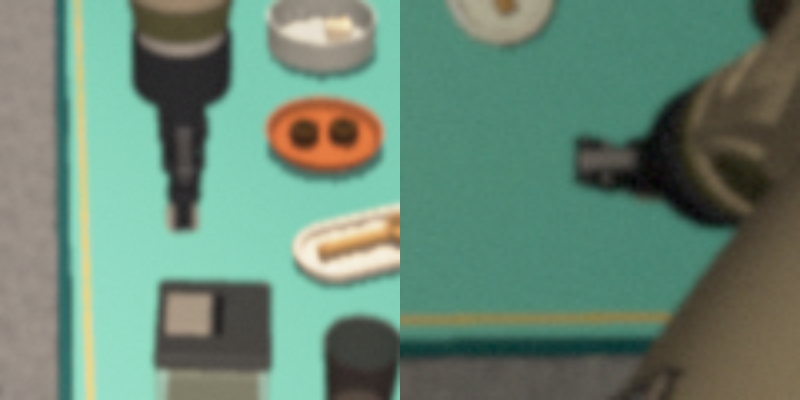

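move_arm([
  [0.4,1,0,0,0,0,14],
  [1,2.8,0,0,0,0,14],
  [1.8,4.7,0,0,0,0,14],
  [2.5,6.6,0,0,0,0,14],
  [3.2,8.5,0,0,0,0.2,14],
  [3.9,10.4,0,0,0,0.3,14],
  [4.6,12.3,0,0,0,0.3,14],
  [5.2,14,0,0,0,0.3,14],
])

```text
clock: 25.8
tool_pos: [0.5995, 0.1065, 0.1157]
eef_rot: [[0.003, -0.001, -1.0], [1.0, -0.0, 0.003], [-0.0, -1.0, 0.001]]
wrist_force: [1.3, -0.4, 0.2]
grip_width: 0.225
```

move_arm([
  [0.6,1.6,0,0,0,0,14],
  [1,2.7,0,0,0,0,14],
  [1.17,3.12,0,0,0,0,14],
  [1.17,3.12,0,0,0,0,14],
  [1.17,3.12,-1,0,0,0,14],
  [1.17,3.12,-2,0,0,0,14],
  [1.17,3.12,-2,0,0,0,14],
  [1.17,3.12,-2,0,0,0,14],
])

```text
clock: 26.8
tool_pos: [0.6292, 0.1818, 0.0675]
eef_rot: [[0.005, 0.001, -1.0], [1.0, 0.0, 0.005], [0.0, -1.0, -0.001]]
wrist_force: [0.5, -0.5, 0.2]
grip_width: 0.226
```

```bash
python3 st.py .629 .1825 .0245; python3 - <<'E'
from h import *
a=r.capture("side")[:,:,::-1]
cv2.imwrite("pics/s14.png",cv2.resize(a[110:210,250:350],(600,600)))
E
```

```text
t 26.8 tcp [0.6292 0.1818 0.0675] jaw 89.7 down [ 0.001  0.    -1.   ] grip 0.226 F [ 0.5 -0.5  0.2] q [ 0.16  0.55  0.    1.02 -0.    0.16]
shift units [-0.01  0.03 -1.72]
```

View pics/s14.png

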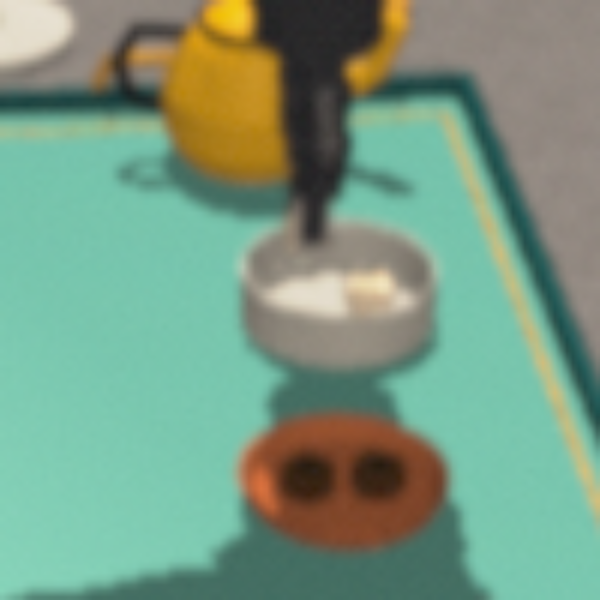

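move_arm([
  [0,0,-0.8,0,0,0,14],
  [0,0,-1.5,0,0,0,14],
  [0,0,-1.72,0,0,0,14],
  [0,0,-1.72,0,0,0,14],
  [0,0,-1.72,0,0,0,42],
  [0,0,-1.72,0,0,0,42],
  [0,0,-0.5,0,0,0,42],
  [0,0,1.5,0,0,0,42],
])

```text
clock: 27.85
tool_pos: [0.6274, 0.1825, 0.1032]
eef_rot: [[0.003, -0.004, -1.0], [1.0, -0.001, 0.003], [-0.001, -1.0, 0.004]]
wrist_force: [-0.4, 0.4, 0.2]
grip_width: 0.418
```

move_arm([
  [-0.5,0,2,0,0,0,42],
  [-2,0,4,0,0,0,42],
  [-3.5,0,5,0,0,0,42],
  [-5,0,5,0,0,0,42],
  [-6.5,0,5,0,0,0,42],
  [-8,0,5,0,0,0,42],
  [-9,0,5,0,0,0,42],
  [-9,0,5,0,0,0,42],
])

```text
clock: 28.85
tool_pos: [0.4026, 0.1828, 0.2299]
eef_rot: [[0.002, 0.001, -1.0], [1.0, 0.0, 0.002], [0.0, -1.0, -0.001]]
wrist_force: [-0.5, 0.5, -0.4]
grip_width: 0.416
```

```bash
python3 st.py; python3 - <<'E'
from h import *
a=r.capture("side")[:,:,::-1];b=r.capture("top")[:,:,::-1]
cv2.imwrite("pics/f_side.png",cv2.resize(a[100:250,230:380],(600,600)));cv2.imwrite("pics/f_top.png",b)
cv2.imwrite("pics/f_top2.png",cv2.resize(b[95:175,155:355],None,fx=4,fy=4,interpolation=2))
E
```

```text
t 28.85 tcp [0.4026 0.1828 0.2299] jaw 89.9 down [ 0.001  0.    -1.   ] grip 0.416 F [-0.5  0.5 -0.4] q [ 0.24  0.06 -0.27  1.24  0.    0.25]
```

View pics/f_side.png

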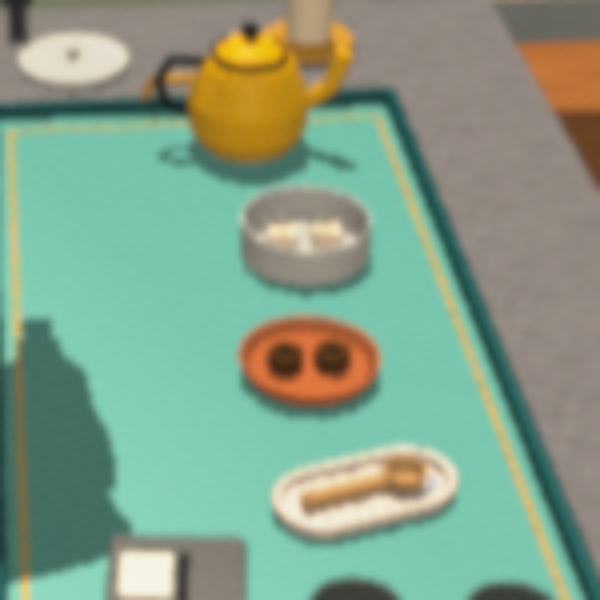

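View pics/f_top.png

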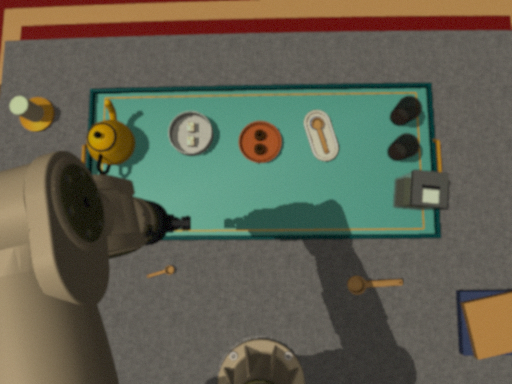

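View pics/f_top2.png

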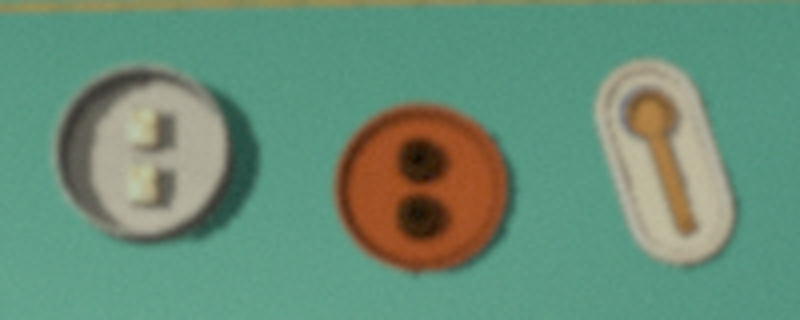

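The top crop shows:
- **Scoop:** midpoint (669,163), rest midpoint (667,162), parallel, about 2 mm off.
- **Lumps:** both on the box floor, at (144,128) and (143,184).
- **Cakes:** flat and separate, at (421,160) and (421,217).

The bystanders are at the same pixels as at the start, and the gripper is clear.

```bash
python3 -c "
from bench import r
print(r.sign_off())"
```

```text
the job is handed in; nothing more can be done
None
```

I put both sugar lumps in the aluminium box, both tea cakes flat and side by side in the terracotta dish, and the 101 mm scoop lengthwise in the spoon rest. I handed the job in at about 29 s, with no retries. The 74 mm and 144 mm look-alike scoops on the table were left alone.

- **Final check:** the last side and top pictures show both lumps on the box floor about 20 mm either side of its centre. The cakes lie about 20 mm either side of the dish centre without touching. The scoop is top side up, within about 2 mm of the rest's centre and parallel to it.
- **Bystanders:** the teapot, glasses and canister looked unmoved between the first and last top pictures. I compared these by eye only.
- **Small disagreements:** the two cameras differed by 1–3 mm. Heights from the two views came out up to about 5 mm below the text's. The second sugar lump was hidden from the side camera by the canister, so I located it from the top view alone.

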